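# Click two gouges home in the sloping spring rack

## Robot

A 6-joint arm with a two-finger parallel gripper is mounted at the origin on the work surface. World frame = base frame: x ahead of the robot, y to its left, z up, the work surface at z = 0. Lengths are in m, angles in rad, forces in N, time in s.
With the tool pointing down it reaches from about 0.35 to 0.85 m from the base axis. Payload 8.1 kg.
Tool frame: the origin (TCP) lies midway between the tips of the shut fingers; the grasp point (between the pads) lies 19 mm behind it; z points along the fingers, y is the line along which they close (so a half turn about z gives the same grasp; the last joint's range is limited). The gripper opens to 93 mm and grips with 3 to 60 N. Pads are 15 mm wide; open, the fingers measure 128 mm over their backs; the gripper's body (75 mm by 188 mm) begins 65 mm behind the grasp point.
Start: joints at [-1.351, 0.13, 1.488, -0, 1.523, -0.085], TCP at [0.18, -0.572, 0.219] pointing down, gripper open.
Joint ranges: [-2.96, 2.96], [-0.89, 2.26], [0.02, 2.5], [-1.34, 4.48], [0, 2.73], [-2.66, 2.66]. Speed limits (rad/s): [2.39, 2.39, 2.79, 3.14, 3.14, 3.14].

## Interface

Orientations are given as a rotation vector (axis times angle).
In Python, from plant import read_state, read_camera, get_calibration, close_job gives the robot as it stands.
- The arm moves only by the shell command python3 -m crank 'ROWS' [FORCE]. ROWS is JSON, a list that holds one entry, the list of rows, each a list of 7 numbers: the gripper's target within -1 to 1 (fully open at 1, half-way at 0, shut at -1), then the shift along the tool's x, y, z as a fraction of full scale, then the turn, a rotation vector about the tool's x, y, z as a fraction of full scale. In form: [[[grip, x, y, z, rx, ry, rz], ...]]. A call has exactly 5 rows; each row is the pose to reach, as a shift and turn from the pose commanded when the call began, along the tool's axes at that moment; what a row does not reach only later rows make up. Full scale, the value 1, is 0.5 m for a shift and 90 degrees for a turn. A row lasts 1/8 s, in which the tool goes at most 62.5 mm and 10.7 degrees, less where a joint would pass 70% of its speed; a pose out of reach is approached as far as the arm can. A call with a number of a shift or a turn outside -1 to 1 is refused whole. A call with a gripper value outside its range is refused whole. The fingers move at their own pace and stop on an object; FORCE is the grip in N (left out, the last holds). Time passes only in rows, so rows that repeat a pose let the fingers close, or fill a call up. It gives the time, the measured TCP pose, the force, the opening and the grip force at its end, in the units of the state.
- read_state(): the state, without advancing time (a new reading comes with each control period).
- read_camera(name): name is "scene" or "top" or "wrist"; returns the picture (420x560x3 uint8, red, green, blue); there is no depth.
- get_calibration(name): a dict with "fx", "fy", "cx", "cy" (pixels), "eye" and "orientation" of the camera in the world; the wrist camera has in their place "mount" (4x4, takes a point from camera to tool coordinates, whose origin is the TCP and whose axes are the flange's). Camera axes: x right, y down, z forward; pixel columns grow to the right and rows downward; lengths in m; the calibration is good to about 2 mm. A picture is of the moment at which its call begins: read the wrist's pose just before it. get_calibration takes no time and is no camera call.
- close_job(): hands the job in; it is judged then, once.
The state is a dict: "t": time; "q": joint angles; "dq": joint speeds; "joint_torque": joint torques, N m; "tool_pos": TCP position; "orientation": TCP orientation; "force": force on the tool from outside, world axes, zero at the start; "wrist_torque": the same for the moment, N m; "opening": finger opening in m; "gripper_force": force on a finger pad.
Only numpy, scipy, OpenCV 4.12 (cv2) and the standard library are available. Lean on these libraries where they do the work, as an engineer would, in place of code of your own. Each camera call takes 0.05 s, during which the arm holds its last target. There are 200 camera calls.

## Task

Put the two loose gouges with coloured collars back in the sloping rack: the red one in the red holder and the blue one in the blue holder, with the blades up the slope over the cork like the yellow one already there. Press each handle straight into its holder, gently (80 N would be too much), until both its saddles click past their spring balls and it lies fully home, then let go. Leave everything else on the bench where it is.

Things in the scene. Friction and masses are not known exactly. Their poses are not given: they have to be found in the camera images.
- red_gouge: carving gouge with red collars, loose, about 0.12 kg: round dark wooden handle, 22 mm diameter, 150 long; square red collars (24 x 24, 14 long) at both ends of it; thin steel shank and blade. Origin on the handle axis at mid-length, 12 mm above the bench when lying; x along the axis to the blade, z up when lying. Centre of mass about 15 mm from the origin towards the blade
- blue_gouge: carving gouge with blue collars, loose, about 0.12 kg: round dark wooden handle, 22 mm diameter, 150 long; square blue collars (24 x 24, 14 long) at both ends of it; thin steel shank and blade. Origin on the handle axis at mid-length, 12 mm above the bench when lying; x along the axis to the blade, z up when lying. Centre of mass about 15 mm from the origin towards the blade
- red_holder: red spring holder. Origin: where the middle of the handle's axis lies when fully home. x up the slope, 35 degrees above level (blade direction), y along the rack, z straight out of the slope, leaning 35 degrees from vertical towards the rack's low edge. Two red U-shaped saddles, 14 long, centred at x = -42 and +42 mm, 70 mm free between them; board at z = -38; see the mouth points for the rest
- blue_holder: blue spring holder, same shape and axes as the red one. A ledge across the foot of the rack has its upper face at x = -89 mm (14 mm beyond the handle's end) and stands to z = 7; the gouge may slide down to it
- rack: fixed wooden rack, 270 wide; its low edge is towards the robot's right and its board rises at 35 degrees to the left, from 30 mm high to 185 mm. Origin on the bench under the middle of the rack, x level towards its high back. Holders 80 mm apart: red at y = +80, yellow at 0 with a gouge fixed in it (seated as the others should be, nothing stands above the mouths), blue at y = -80
- red_mouth (a point): middle of the red holder's mouth, 22 mm out (+z) from home. Each saddle has a rubber floor pad at z = -11 (gives 5 mm, both pads together 12 N per mm), walls 12 thick from y = -12.5 and +12.5 up to z = 15, then a flare to 37 wide at z = 22 (holder axes)
- blue_mouth (a point): the same for blue. In each saddle wall a sprung steel ball, 12 mm diameter, centre at z = 7.5, sticks out 3.5 mm and gives way sideways: the handle axis meets the balls at about z = 15, needs about 6 to 15 N in all along -z, and from about z = 7 the balls draw it in; it then sits at z = 0, held down by them
- red_gouge_tip (a point): cutting end of the red gouge's blade, on the handle's axis
- blue_gouge_tip (a point): cutting end of the blue gouge's blade, on the handle's axis
- mallet: wooden mallet, head 120 long and 80 across on a 26 mm thick handle, loose (bystander, sizes in mm)
- spare_gouge: a third loose gouge of the same shape with dark steel collars, not to be put away (bystander, sizes in mm)
- oil_bottle: jar, 50 across, 110 tall, loose (bystander, sizes in mm)
- bench_brush: hand brush lying at the left, loose (bystander, sizes in mm)
- rosette: round carved wooden rosette, 80 across, 26 thick, loose (bystander, sizes in mm)

How it is judged:
At the end, for the whole second after the job is handed in: Both gouges lie still in the holder of their own colour, pressed past the balls: handle centre within 4 mm of home out of the slope, 5 mm sideways and 17 mm along it, axis within 0.08 rad of the holder's, blade pointing up the slope (z of red_gouge in the frame of red_holder between -0.004 and 0.004 m and y of red_gouge in the frame of red_holder between -0.005 and 0.005 m and x of red_gouge in the frame of red_holder between -0.017 and 0.017 m and angle between the x axis of red_gouge and the x axis of red_holder, either way round below 0.08 rad and x of red_gouge_tip in the frame of red_holder above 0.1 m and linear speed of each of red_gouge, blue_gouge below 0.02 m/s and z of blue_gouge in the frame of blue_holder between -0.004 and 0.004 m and y of blue_gouge in the frame of blue_holder between -0.005 and 0.005 m and x of blue_gouge in the frame of blue_holder between -0.017 and 0.017 m and angle between the x axis of blue_gouge and the x axis of blue_holder, either way round below 0.08 rad and x of blue_gouge_tip in the frame of blue_holder above 0.1 m); the robot touches nothing.
It fails at once if a gouge is pressed or knocked against the rack with more than 80 N (contact force between any of red_gouge, blue_gouge and rack above 80 N).
It fails at once if another thing on the bench is moved by more than 30 mm (distance of any of mallet, spare_gouge, oil_bottle, bench_brush, rosette from where it was at the start of the episode above 0.03 m).
It also fails if it takes over 64 s, if anything falls off the work surface, if the arm or the gripper's body presses on something with over 40 N, if the wrist force passes 120 N, or if a joint passes its speed limit or range.

## Working session

There is one attempt and no reset: what is moved stays moved. The work goes in short steps, Python scripts to look and compute and a shell command to move; the robot and the scene stay as the last step left them, time stands still between calls to the robot, and variables do not carry over. Pictures are saved under pics/ and viewed, at most 10 in all, crops included, and the job is handed in when it is done.

```bash
mkdir -p pics
python3 - <<'E'
from plant import *
import cv2
for n in("top","scene"):
    im=read_camera(n); cv2.imwrite(f"pics/{n}0.png",im[:,:,::-1]); c=get_calibration(n); print(n,c)
print(get_calibration("wrist")); print(read_state())
E
```

```text
top {'fx': 454.4766793507302, 'fy': 454.4766793507302, 'cx': 270.6968795716302, 'cy': 211.98743260493427, 'eye': array([0.37444689, 0.01986405, 1.69622456]), 'orientation': array([-2.16486473,  2.19541582, -0.10884276])}
scene {'fx': 383.14809115532626, 'fy': 383.14809115532626, 'cx': 283.26293567059906, 'cy': 206.67375550199236, 'eye': array([ 1.15245818, -0.3559412 ,  1.07492247]), 'orientation': array([-2.19880402, -1.27225889,  0.4556349 ])}
{'fx': 324.52272637738815, 'fy': 324.52272637738815, 'cx': 281.2789686087365, 'cy': 207.90933526100312, 'mount': array([[-1.02907953e-03, -9.60719420e-01, -2.77519617e-01,
         7.72894550e-02],
       [ 9.99999424e-01, -9.04269155e-04, -5.77724935e-04,
         1.12977239e-04],
       [ 3.04079135e-04, -2.77520051e-01,  9.60719797e-01,
        -1.65506204e-01],
       [ 0.00000000e+00,  0.00000000e+00,  0.00000000e+00,
         1.00000000e+00]])}
{'t': 0.1, 'q': array([-1.35145576e+00,  1.31095123e-01,  1.48914926e+00, -8.35346151e-06,
        1.52299779e+00, -8.53957912e-02]), 'dq': array([ 1.43478766e-03, -1.07682885e-03, -3.39628469e-03, -1.93074569e-05,
        1.25629233e-03, -9.69547447e-04]), 'joint_torque': array([ 1.36581028e-03, -5.61342108e+01, -4.93095803e+01,  7.70462654e-02,
        2.91653315e-02, -3.65278709e-05]), 'tool_pos': array([ 0.17993544, -0.57185447,  0.21769828]), 'orientation': array([-3.10356914e+00, -4.76579641e-01,  1.86378615e-04]), 'force': array([-0.04301322, -0.77820468, -0.09155189]), 'wrist_torque': array([-0.03322262,  0.00285548,  0.02339801]), 'gripper_force': 0.0, 'opening': 0.09333087847823432}
```

View pics/top0.png

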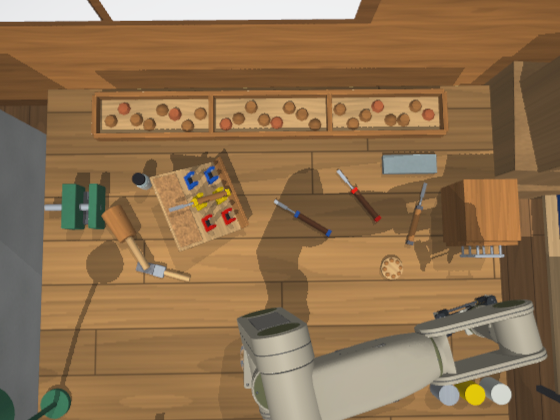

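View pics/scene0.png

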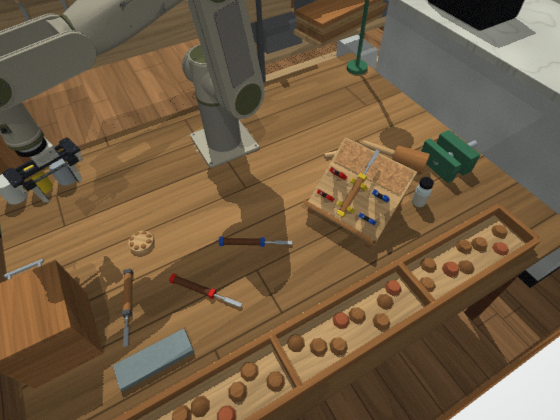

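The top view shows the rack at about (200,200) with its low edge to the right. The blue gouge is at (302,217) and the red at (362,198), both with blades to the upper left. The red saddles are at (208,222) and (229,215), the blue at (191,180) and (212,174). The scene view agrees.

```bash
cat > h.py <<'E'
import numpy as np, cv2
from plant import *
from scipy.spatial.transform import Rotation as R
from scipy.optimize import least_squares
np.set_printoptions(precision=4,suppress=True)
def cam(n,s=None):
    c=get_calibration(n)
    if n=="wrist":
        T=np.eye(4);T[:3,:3]=R.from_rotvec(s["orientation"]).as_matrix();T[:3,3]=s["tool_pos"]
        M=T@c["mount"];return c,M[:3,3],M[:3,:3]
    return c,np.array(c["eye"]),R.from_rotvec(c["orientation"]).as_matrix()
def proj(C,P):
    c,e,r=C;p=(np.atleast_2d(P)-e)@r
    return np.c_[c["fx"]*p[:,0]/p[:,2]+c["cx"],c["fy"]*p[:,1]/p[:,2]+c["cy"]]
def back(C,uv,z):
    c,e,r=C;uv=np.atleast_2d(uv).astype(float)
    d=np.c_[(uv[:,0]-c["cx"])/c["fx"],(uv[:,1]-c["cy"])/c["fy"],np.ones(len(uv))]@r.T
    return e+d*((z-e[2])/d[:,2])[:,None]
def mask(im,col):
    h,s,v=cv2.split(cv2.cvtColor(im,cv2.COLOR_RGB2HSV))
    sat=(s>170)&(v>60)
    return {"red":((h<5)|(h>174))&(s>200)&(v>90),"blue":(h>105)&(h<128)&sat,"yellow":(h>22)&(h<34)&(s>190)&(v>100)}[col]
def blobs(im,col,amin=6):
    n,l,st,ce=cv2.connectedComponentsWithStats(mask(im,col).astype(np.uint8),connectivity=8)
    return [(round(ce[i][0],1),round(ce[i][1],1),int(st[i][4])) for i in range(1,n) if st[i][4]>=amin]
E
python3 - <<'E'
from h import *
for n in("top","scene"):
    im=cv2.imread(f"pics/{n}0.png")[:,:,::-1].copy()
    for c in("red","blue","yellow"): print(n,c,blobs(im,c))
    if n=="top": a=cv2.resize(im[140:270,140:290],None,fx=4,fy=4,interpolation=2)
    else: b=cv2.resize(im[130:250,290:430],None,fx=4,fy=4,interpolation=2)
cv2.imwrite("pics/a.png",a[:,:,::-1]);
E
```

```text
top red [(np.float64(354.1), np.float64(190.0), 22), (np.float64(227.1), np.float64(216.1), 79), (np.float64(207.5), np.float64(223.1), 78), (np.float64(377.6), np.float64(218.2), 19)]
top blue [(np.float64(210.0), np.float64(175.5), 79), (np.float64(190.0), np.float64(180.8), 80), (np.float64(558.7), np.float64(205.1), 35), (np.float64(296.4), np.float64(214.1), 14), (np.float64(328.2), np.float64(232.9), 15)]
top yellow [(np.float64(218.1), np.float64(189.8), 33), (np.float64(223.4), np.float64(196.9), 80), (np.float64(198.5), np.float64(201.8), 120), (np.float64(471.7), np.float64(392.4), 467)]
scene red [(np.float64(331.0), np.float64(169.2), 8), (np.float64(342.3), np.float64(175.7), 28), (np.float64(318.3), np.float64(191.1), 7), (np.float64(329.6), np.float64(197.7), 25), (np.float64(172.1), np.float64(277.8), 33), (np.float64(211.0), np.float64(293.1), 39)]
scene blue [(np.float64(374.4), np.float64(192.4), 14), (np.float64(385.4), np.float64(198.4), 24), (np.float64(360.5), np.float64(215.0), 12), (np.float64(371.7), np.float64(221.4), 19), (np.float64(220.7), np.float64(241.2), 29), (np.float64(262.0), np.float64(241.5), 24)]
scene yellow [(np.float64(28.1), np.float64(166.8), 18), (np.float64(35.4), np.float64(177.0), 20), (np.float64(362.0), np.float64(176.2), 24), (np.float64(352.6), np.float64(180.6), 15), (np.float64(43.3), np.float64(186.0), 100), (np.float64(363.1), np.float64(186.5), 28), (np.float64(339.7), np.float64(203.2), 15), (np.float64(349.9), np.float64(209.3), 23), (np.float64(340.8), np.float64(212.9), 28)]
```

View pics/a.png

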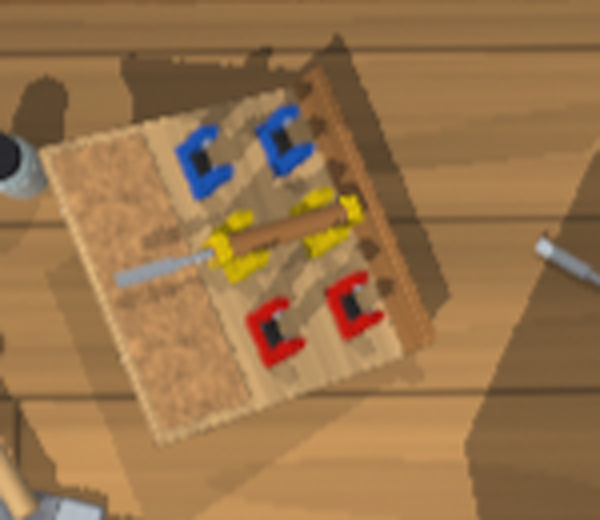

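The enlarged view gives a rack heading of about 105° from world x. I'll measure everything roughly and plan the first approach.

```bash
cat >> h.py <<'E'
def holder_axes(yaw):
    x0=np.array([np.cos(yaw),np.sin(yaw),0]);y=np.array([-np.sin(yaw),np.cos(yaw),0]);t=np.radians(35)
    x=np.cos(t)*x0+np.array([0,0,np.sin(t)]);return np.c_[x,y,np.cross(x,y)]
def down(yaw): # tool pointing down, tool x along yaw
    x=np.array([np.cos(yaw),np.sin(yaw),0]);z=np.array([0,0,-1.]);return np.c_[x,np.cross(z,x),z]
def go(P,Rt):  # numbers for the rows
    s=read_state();R0=R.from_rotvec(s["orientation"]).as_matrix()
    d=R0.T@(np.array(P)-s["tool_pos"]);w=R.from_matrix(R0.T@Rt).as_rotvec()
    print("shift",d/0.5,"turn",w/(np.pi/2),"mm",np.linalg.norm(d)*1e3,"deg",np.degrees(np.linalg.norm(w)))
E
python3 - <<'E'
from h import *
T=cam("top");S=cam("scene")
for n,a,b in(("blue",(328.2,232.9),(296.4,214.1)),("red",(377.6,218.2),(354.1,190))):
    p=back(T,[a,b],0.018);d=p[1]-p[0];print(n,p.mean(0),np.linalg.norm(d),np.arctan2(d[1],d[0]))
for n,a,b in(("blue",(262,241.5),(220.7,241.2)),("red",(172.1,277.8),(211,293.1))):
    p=back(S,[a,b],0.012);d=p[1]-p[0];print(n,p.mean(0),np.linalg.norm(d),np.arctan2(d[1],d[0]))
# rack: home-blue/red saddles
obs=[("red",-42,T,(227.1,216.1)),("red",42,T,(207.5,223.1)),("blue",-42,T,(210,175.5)),("blue",42,T,(190,180.8)),
("red",42,S,(339.8,174.3)),("red",-42,S,(327.1,196.3)),("blue",42,S,(381.3,196.2)),("blue",-42,S,(367.4,218.9))]
def f(v):
    A=holder_axes(v[3]);r=[]
    for c,x,C,uv in obs:
        P=v[:3]+A@np.array([x/1e3,.08 if c=="red" else -.08,.008]);r.append(proj(C,P)[0]-uv)
    return np.ravel(r)
s=least_squares(f,[.4,.28,.13,1.83]);print("yellow home",s.x,"res",s.fun)
A=holder_axes(s.x[3]);print("red",s.x[:3]+A[:,1]*.08,"blue",s.x[:3]-A[:,1]*.08)
E
```

```text
blue [ 0.4806 -0.1513  0.018 ] 0.13640129057441205 1.0203719789288517
red [ 0.5502 -0.3524  0.018 ] 0.135827554363222 0.6676911774960493
blue [ 0.4815 -0.1528  0.012 ] 0.13628117364660897 -2.1057450205709687
red [ 0.5479 -0.3538  0.012 ] 0.1366003089464727 0.665302473252344
yellow home [0.5656 0.225  0.0999 1.9578] res [-0.1878  0.2184 -0.256  -0.1411 -0.1786 -0.1229 -0.2413 -0.1574 -0.7801
 -0.2871 -0.8085 -0.4518  0.2041  0.4094  0.5382  0.5605]
red [0.4915 0.1948 0.0999] blue [0.6397 0.2552 0.0999]
```

Run:
```python
from h import *
go([.481,-.152,.12],down(1.028))
```

```text
shift [ 0.8263 -0.62    0.1965] turn [-0.001  -0.0005 -0.4604] mm 525.7971018145141 deg 41.44003391212679
```

```bash
python3 -m crank '[[[1,0.413,-0.31,0.098,0,0,-0.23],[1,0.413,-0.31,0.098,0,0,-0.23],[1,0.413,-0.31,0.098,0,0,-0.23],[1,0.413,-0.31,0.098,0,0,-0.23],[1,0.413,-0.31,0.098,0,0,-0.23]]]' 40
python3 - <<'E'
from h import *
go([.481,-.152,.12],down(1.028))
E
```

```text
t: 0.72
tool_pos: [0.3317, -0.3591, 0.1683]
orientation: [-2.965, -1.032, 0.0]
force: [0.2, -0.8, -0.1]
opening: 0.0928
gripper_force: 0.0
shift [ 0.4913 -0.1391  0.0972] turn [-0.0014 -0.0007 -0.228 ] mm 259.8788332799055 deg 20.52355602338944
```

```bash
python3 -m crank '[[[1,0.491,-0.139,0.097,0,0,-0.228],[1,0.491,-0.139,0.097,0,0,-0.228],[1,0.491,-0.139,0.097,0,0,-0.228],[1,0.491,-0.139,0.097,0,0,-0.228],[1,0.491,-0.139,0.097,0,0,-0.228]]]'
python3 - <<'E'
from h import *
s=read_state();im=read_camera("wrist");cv2.imwrite("pics/w1.png",im[:,:,::-1]);C=cam("wrist",s)
b=blobs(im,"blue",40);print(b)
b=sorted(b,key=lambda t:-t[2])[:2]
p=back(C,[t[:2] for t in b],.018);print(p,p.mean(0),np.linalg.norm(p[0]-p[1]))
d=p[1]-p[0];print(np.arctan2(d[1],d[0]))
go([.481,-.152,.005],down(1.028))
E
```

```text
t: 1.35
tool_pos: [0.4816, -0.1536, 0.1201]
orientation: [-2.734, -1.544, 0.001]
force: [0.5, -0.6, -0.5]
opening: 0.0931
gripper_force: 0.0
[(np.float64(280.3), np.float64(123.9), 498)]Traceback (most recent call last):
  File "<stdin>", line 5, in <module>
IndexError: index 1 is out of bounds for axis 0 with size 1
```

View pics/w1.png

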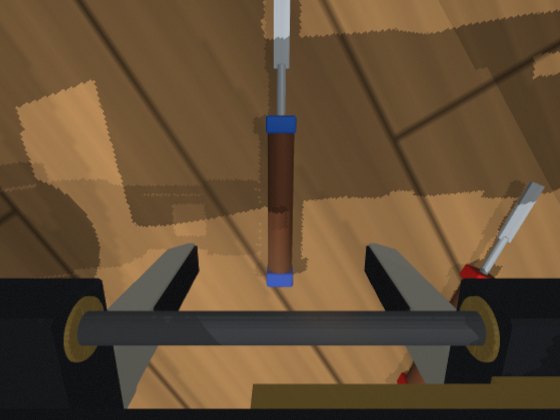

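The handle stands centred and upright between the fingers, with the front collar at (280,124) and the rear collar at (280,280).

Run:
```python
from h import *
s=read_state();C=cam("wrist",s)
p=back(C,[(280,280),(280.3,123.9)],.02);d=p[1]-p[0];print(p.mean(0),np.linalg.norm(d),np.arctan2(d[1],d[0]))
m=p.mean(0);go([m[0],m[1],.005],down(np.arctan2(d[1],d[0])))
```

```text
[ 0.481  -0.1531  0.02  ] 0.1377141685878631 1.0232806194764266
shift [ 0.0019 -0.0019  0.2307] turn [-0.0008  0.      0.0025] mm 115.34721385103417 deg 0.23093658400913183
```

```bash
python3 -m crank '[[[1,0,-0.001,0.11,0,0,0],[1,0,-0.001,0.2,0,0,0],[1,0,-0.001,0.23,0,0,0],[1,0,-0.001,0.23,0,0,0],[-1,0,-0.001,0.23,0,0,0]]]' 40;  python3 -m crank '[[[-1,0,0,0,0,0,0],[-1,0,0,0,0,0,0],[-1,0,0,0,0,0,0],[-1,0,0,0,0,0,0],[-1,0,0,0,0,0,0]]]' 40
```

```text
t: 2.02
tool_pos: [0.4817, -0.1572, 0.0083]
orientation: [2.737, 1.537, 0.003]
force: [-0.9, -0.5, 0.9]
opening: 0.0872
gripper_force: 0.0
t: 2.65
tool_pos: [0.4802, -0.1559, 0.0061]
orientation: [-2.738, -1.54, 0.0]
force: [-0.3, -1.0, -0.2]
opening: 0.0374
gripper_force: 0.0
```

```bash
python3 -m crank '[[[-1,0,0,0,0,0,0],[-1,0,0,0,0,0,0],[-1,0,0,0,0,0,0],[-1,0,0,0,0,0,0],[-1,0,0,-0.02,0,0,0]]]' 40; python3 -m crank '[[[-1,0,0,-0.1,0,0,0],[-1,0,0,-0.2,0,0,0],[-1,0,0,-0.3,0,0,0],[-1,0,0,-0.4,0,0,0],[-1,0,0,-0.45,0,0,0]]]'
python3 - <<'E'
from h import *
A=holder_axes(1.9578);B=np.array([.6397,.2552,.0999])
s=read_state();print(s["q"])
Rt=A@np.diag([1,-1,-1]);
go(B+A@[0,0,.14],Rt); go(B+A@[-.08,0,.14],Rt)
E
```

```text
t: 3.28
tool_pos: [0.4793, -0.1555, 0.0155]
orientation: [-2.737, -1.539, 0.002]
force: [1.1, -0.8, -0.8]
opening: 0.021
gripper_force: 40.0
t: 3.9
tool_pos: [0.4813, -0.1564, 0.2456]
orientation: [2.735, 1.537, 0.005]
force: [1.0, 0.1, -0.8]
opening: 0.0213
gripper_force: 40.0
[-0.4155 -0.1416  1.7103 -0.      1.5675  0.131 ]
shift [ 0.7723 -0.0284  0.0624] turn [ 0.1846  0.361  -0.5742] mm 387.6860507501296 deg 63.267460893099134
shift [0.6943 0.0764 0.1547] turn [ 0.1846  0.361  -0.5742] mm 357.7036791529421 deg 63.267460893099134
```

```bash
python3 -m crank '[[[-1,0.09,0,-0.03,0.037,0.072,-0.115],[-1,0.19,0,-0.03,0.074,0.144,-0.23],[-1,0.3,0,0,0.11,0.216,-0.345],[-1,0.42,-0.01,0.02,0.148,0.289,-0.46],[-1,0.53,-0.02,0.04,0.185,0.361,-0.574]]]'
python3 - <<'E'
from h import *
A=holder_axes(1.9578);B=np.array([.6397,.2552,.0999])
s=read_state();print(s["q"])
Rt=A@np.diag([1,-1,-1]);
go(B+A@[-.02,0,.12],Rt)
E
```

```text
t: 4.53
tool_pos: [0.6103, 0.0769, 0.2219]
orientation: [-1.647, -2.105, -0.402]
force: [0.6, -0.5, -0.4]
opening: 0.0212
gripper_force: 40.0
[-0.2297  0.3639  1.3046  0.4534  1.7495 -0.4542]
shift [0.1072 0.1716 0.1366] turn [ 0.0255  0.0509 -0.0846] mm 122.07057067648917 deg 9.175118549787882
```

```bash
python3 -m crank '[[[-1,0.05,0.08,0.03,0.0255,0.051,-0.085],[-1,0.107,0.17,0.06,0.0255,0.051,-0.085],[-1,0.107,0.172,0.09,0.0255,0.051,-0.085],[-1,0.107,0.172,0.09,0.0255,0.051,-0.085],[-1,0.107,0.172,0.09,0.0255,0.051,-0.085]]]'
python3 - <<'E'
from h import *
s=read_state();print(s["q"]);im=read_camera("wrist");cv2.imwrite("pics/w2.png",im[:,:,::-1])
np.save("w2s.npy",np.r_[s["tool_pos"],s["orientation"]])
C=cam("wrist",s)
A=holder_axes(1.9578);B=np.array([.6397,.2552,.0999])
for c in("blue","yellow"): print(c,blobs(im,c,40))
for x in(-.042,.042): print(x,proj(C,B+np.array([[x,y,z] for y in(-.0125,.0125) for z in(-.011,.015)])@A.T))
print("x,y,z err",A.T@(s["tool_pos"]-B))
E
```

```text
t: 5.15
tool_pos: [0.6749, 0.1624, 0.2064]
orientation: [-1.456, -2.153, -0.454]
force: [0.3, 0.5, -0.8]
opening: 0.021
gripper_force: 40.0
[-0.1172  0.6011  1.0511  0.5374  1.7803 -0.463 ]
blue [(np.float64(281.1), np.float64(125.7), 1699), (np.float64(305.3), np.float64(223.9), 166), (np.float64(257.8), np.float64(217.5), 48), (np.float64(280.7), np.float64(372.0), 828)]
yellow [(np.float64(182.7), np.float64(98.1), 498), (np.float64(206.4), np.float64(129.3), 214), (np.float64(155.5), np.float64(132.9), 88), (np.float64(172.2), np.float64(225.6), 354), (np.float64(211.5), np.float64(225.5), 195), (np.float64(195.4), np.float64(254.2), 361)]
-0.042 [[295.5895 213.0629]
 [296.7551 221.0522]
 [271.402  213.2235]
 [270.6222 221.2249]]
0.042 [[296.0707 129.5398]
 [297.3733 130.9146]
 [270.0685 129.7217]
 [269.1092 131.1121]]
x,y,z err [-0.0202  0.0024  0.1441]
```

View pics/w2.png

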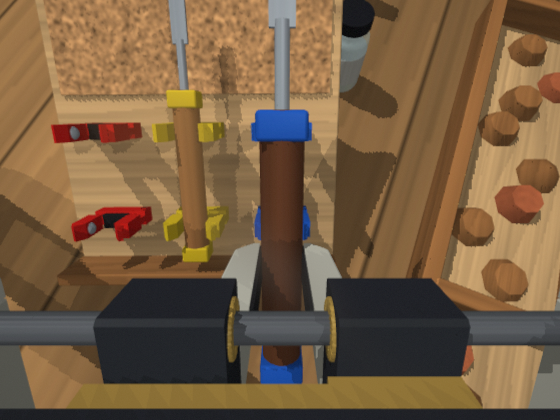

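The held blue gouge sits parallel with the tool axis: front collar at (281,126), rear at (281,372). The lower blue saddle shows behind it at (281,222). The red saddles at (97,131) and (112,223) and the seated yellow gouge are in full view. I'll refine the rack pose from them.

Run:
```python
from h import *
v=np.load("w2s.npy");C=cam("wrist",dict(tool_pos=v[:3],orientation=v[3:]))
im=cv2.imread("pics/w2.png")[:,:,::-1].copy()
n,l,st,ce=cv2.connectedComponentsWithStats(mask(im,"red").astype(np.uint8));print([tuple(st[i]) for i in range(1,n) if st[i][4]>30 and ce[i][0]<200])
n,l,st,ce=cv2.connectedComponentsWithStats(mask(im,"yellow").astype(np.uint8));print([tuple(st[i]) for i in range(1,n) if st[i][4]>30])
n,l,st,ce=cv2.connectedComponentsWithStats(mask(im,"blue").astype(np.uint8));print([tuple(st[i]) for i in range(1,n) if st[i][4]>30])
A=holder_axes(1.9578);Y=np.array([.5656,.225,.0999])
bb=lambda X,y0,Ys,Zs:(lambda q:(q.min(0),q.max(0)))(proj(C,Y+np.array([[x,y+y0,z] for x in X for y in Ys for z in Zs])@A.T))
for x in(.042,-.042):
    for nm,y0 in(("red",.08),("yel",0),("blue",-.08)): print(nm,x,*bb((x-.007,x+.007),y0,(-.0245,.0245),(-.011,.022)))
for x in(.068,-.068): print("collar",x,*bb((x-.007,x+.007),0,(-.012,.012),(0,.012)))
b=cv2.resize(im[80:280,40:330],None,fx=2.75,fy=2.75,interpolation=cv2.INTER_CUBIC);cv2.imwrite("pics/w2c.png",b[:,:,::-1])
```

```text
[(np.int32(52), np.int32(124), np.int32(37), np.int32(19), np.int32(430)), (np.int32(99), np.int32(124), np.int32(16), np.int32(18), np.int32(240)), (np.int32(72), np.int32(207), np.int32(79), np.int32(34), np.int32(1266))]
[(np.int32(167), np.int32(90), np.int32(34), np.int32(17), np.int32(498)), (np.int32(198), np.int32(123), np.int32(24), np.int32(18), np.int32(214)), (np.int32(152), np.int32(125), np.int32(10), np.int32(17), np.int32(88)), (np.int32(163), np.int32(210), np.int32(20), np.int32(31), np.int32(354)), (np.int32(206), np.int32(215), np.int32(16), np.int32(26), np.int32(195)), (np.int32(182), np.int32(245), np.int32(28), np.int32(17), np.int32(361))]
[(np.int32(252), np.int32(110), np.int32(59), np.int32(31), np.int32(1699)), (np.int32(303), np.int32(207), np.int32(7), np.int32(33), np.int32(166)), (np.int32(256), np.int32(208), np.int32(4), np.int32(19), np.int32(48)), (np.int32(261), np.int32(347), np.int32(41), np.int32(36), np.int32(828))]
red 0.042 [ 68.337  123.0982] [143.1155 141.1584]
yel 0.042 [161.4674 122.5104] [225.7363 140.52  ]
blue 0.042 [254.6713 121.9222] [311.7951 139.881 ]
red -0.042 [ 85.4537 207.5106] [153.2448 231.8384]
yel -0.042 [171.3694 206.9919] [230.1372 231.2815]
blue -0.042 [257.3476 206.4729] [310.0403 230.7241]
collar 0.068 [176.6994  92.2431] [208.5207 109.5171]
collar -0.068 [190.0734 234.6138] [217.6692 252.2893]
```

View pics/w2c.png

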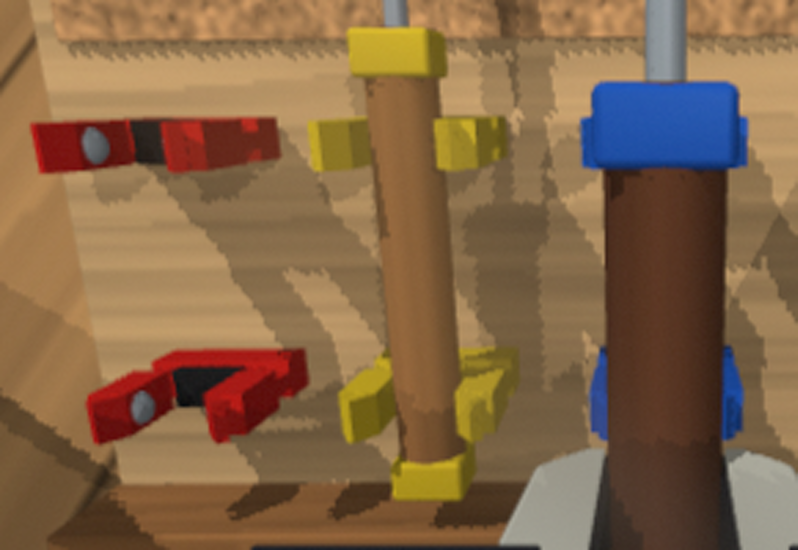

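```bash
cat > fit.py <<'E'
from h import *
v=np.load("w2s.npy");C=cam("wrist",dict(tool_pos=v[:3],orientation=v[3:]))
k=lambda u,w:(40+u/2.75,80+w/2.75)
o=[]
r,b,y=.08,-.08,0.
for X,Y,uv in[(.049,r+.0245,k(33,123)),(.035,r+.0245,k(38,173)),(-.035,r+.0245,k(88,397)),(-.049,r+.0245,k(93,443)),
 (.049,y+.0245,k(309,122)),(.035,y+.0245,k(315,171)),(-.035,y+.0245,k(340,398)),(-.049,y+.0245,k(348,442)),
 (.035,b+.0245,k(583,165)),(.035,b-.0245,k(746,165)),(-.049,b+.0245,k(595,438)),(-.049,b-.0245,k(742,437))]:
    o.append(((X,Y,.022),uv))
P=np.array([a for a,_ in o]);U=np.array([u for _,u in o])
f=lambda s:(proj(C,s[:3]+P@holder_axes(s[3]).T)-U).ravel()
s=least_squares(f,[.5656,.225,.0999,1.9578],loss="soft_l1");print(s.x);print(s.fun.reshape(-1,2))
T=cam("top");S=cam("scene");A=holder_axes(s.x[3])
for nm,Cc,uvs in(("top",T,[(227.1,216.1),(207.5,223.1),(210,175.5),(190,180.8)]),("scene",S,[(327.1,196.3),(339.8,174.3),(367.4,218.9),(381.3,196.2)])):
  for z in(-.012,0.008): print(nm,z,(proj(Cc,s.x[:3]+np.array([(-.042,r,z),(.042,r,z),(-.042,b,z),(.042,b,z)])@A.T)-uvs).mean(0))
np.save("rack.npy",s.x)
print("tool in blue frame",A.T@(read_state()["tool_pos"]-s.x[:3])+[0,.08,0])
E
python3 fit.py
```

```text
[0.5697 0.2141 0.1169 1.9601]
[[-0.5593  0.6343]
 [ 1.1871  0.2959]
 [-0.6511  0.6544]
 [ 0.5319 -1.0496]
 [-0.587   0.0978]
 [-0.6948  0.14  ]
 [-0.2762 -0.5163]
 [-1.4391 -1.4794]
 [ 0.7349  1.4382]
 [ 2.0481  0.8969]
 [-0.4681 -0.8185]
 [ 1.7018 -0.9412]]
top -0.012 [-0.1433  0.0084]
top 0.008 [ 2.309 -1.831]
scene -0.012 [-0.3228 -0.0779]
scene 0.008 [-1.5494 -1.1205]
tool in blue frame [-0.0206  0.0021  0.1241]
```

```bash
cat >> h.py <<'E'
def rel(y0,tgt): # tool pose in holder frame (mm), and rows to tgt (mm)
    v=np.load("rack.npy");A=holder_axes(v[3]);B=v[:3]+A[:,1]*y0;s=read_state()
    print("tool in holder mm",A.T@(s["tool_pos"]-B)*1e3,"force",s["force"],"in holder",A.T@s["force"],"q",s["q"])
    go(B+A@(np.array(tgt)/1e3),A@np.diag([1,-1,-1]))
E
python3 - <<'E'
from h import *
rel(-.08,[-3,.7,30])
E
```

```text
tool in holder mm [-20.6284   2.0935 124.0697] force [ 0.3784  0.2862 -1.2956] in holder [-0.6439 -0.4588 -1.1308] q [-0.1175  0.6008  1.0508  0.5375  1.7801 -0.4629]
shift [0.0358 0.002  0.188 ] turn [ 0.0018  0.0017 -0.0046] mm 95.71736703204694 deg 0.47294992836614197
```

```bash
python3 -m crank '[[[-1,0.036,0.002,0.06,0.002,0.002,-0.004],[-1,0.036,0.002,0.12,0.002,0.002,-0.004],[-1,0.036,0.002,0.17,0.002,0.002,-0.004],[-1,0.036,0.002,0.188,0.002,0.002,-0.004],[-1,0.036,0.002,0.188,0.002,0.002,-0.004]]]' 50
python3 - <<'E'
from h import *
rel(-.08,[-3,.7,15])
s=read_state();im=read_camera("wrist");cv2.imwrite("pics/w3.png",im[:,:,::-1])
E
```

```text
t: 5.82
tool_pos: [0.6504, 0.2268, 0.1393]
orientation: [-1.446, -2.155, -0.455]
force: [-0.2, -0.2, -1.5]
opening: 0.0206
gripper_force: 50.0
tool in holder mm [-2.625   0.5571 29.1566] force [-0.1586 -0.2386 -1.461 ] in holder [-0.9695  0.2373 -1.1047] q [-0.0339  0.5857  1.1985  0.5517  1.6293 -0.4671]
shift [-0.0008 -0.0002  0.0283] turn [-0.0009 -0.0007 -0.0005] mm 14.162293474719272 deg 0.11225169607173367
```

View pics/w3.png

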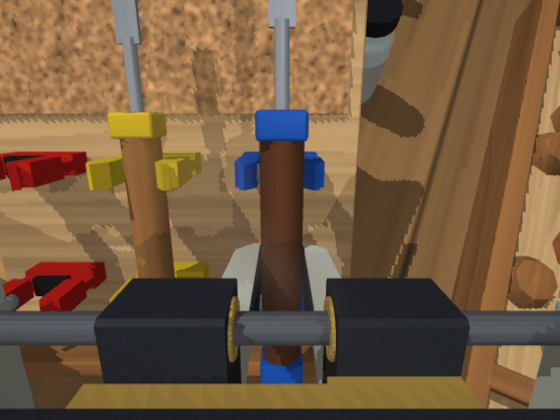

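The upper blue saddle spans columns 236 to 324 (centre 280) and the handle is at 281, so they are aligned. Now I lower it and press.

```bash
python3 -m crank '[[[-1,0,0,0.01,0,0,0],[-1,0,0,0.02,0,0,0],[-1,0,0,0.028,0,0,0],[-1,0,0,0.034,0,0,0],[-1,0,0,0.04,0,0,0]]]'
python3 - <<'E'
from h import *
rel(-.08,[-3,.7,-6])
E
```

```text
t: 6.5
tool_pos: [0.6463, 0.2362, 0.1244]
orientation: [-1.446, -2.157, -0.454]
force: [-5.3, -14.9, 14.1]
opening: 0.0205
gripper_force: 50.0
tool in holder mm [-2.8071  0.729  11.0657] force [ -5.3046 -14.8521  14.108 ] in holder [-1.5149 10.5442 18.2834] q [-0.0206  0.5895  1.2211  0.5532  1.5996 -0.4707]
shift [-0.0004  0.0001  0.0341] turn [-0.0011  0.0002 -0.    ] mm 17.066804996559846 deg 0.09768887910199976
```

```bash
python3 -m crank '[[[-1,0,-0.002,0,0,0,0],[-1,0,-0.003,0,0,0,0],[-1,0,-0.003,0,0,0,0],[-1,0,-0.003,0.002,0,0,0],[-1,0,-0.003,0.004,0,0,0]]]'
python3 - <<'E'
from h import *
rel(-.08,[-3,.7,-6])
E
```

```text
t: 7.12
tool_pos: [0.6457, 0.2367, 0.1232]
orientation: [-1.447, -2.158, -0.457]
force: [-1.1, -12.8, 14.1]
opening: 0.021
gripper_force: 50.0
tool in holder mm [-2.8599  1.105   9.7125] force [ -1.1027 -12.7755  14.0617] in holder [-1.2739  5.8686 18.0581] q [-0.0201  0.5862  1.2276  0.5538  1.594  -0.4724]
shift [-0.0002  0.0008  0.0314] turn [0.0006 0.0006 0.0003] mm 15.718324705636059 deg 0.08394415998658111
```

```bash
python3 -m crank '[[[-1,0,-0.002,0.002,0,0,0],[-1,0,-0.002,0.004,0,0,0],[-1,0,-0.002,0.006,0,0,0],[-1,0,-0.002,0.008,0,0,0],[-1,0,-0.002,0.01,0,0,0]]]'
python3 - <<'E'
from h import *
rel(-.08,[-3,.7,-6])
E
```

```text
t: 7.75
tool_pos: [0.6433, 0.2403, 0.1175]
orientation: [-1.447, -2.157, -0.457]
force: [3.3, -2.4, 3.1]
opening: 0.0208
gripper_force: 50.0
tool in holder mm [-2.7108  1.9404  2.6067] force [ 3.3333 -2.3504  3.1101] in holder [-1.0336 -2.192   4.5205] q [-0.0156  0.5869  1.238   0.5557  1.583  -0.4742]
shift [-0.0006  0.0025  0.0172] turn [ 0.0004 -0.      0.    ] mm 8.700432582463785 deg 0.040025807689702195
```

```bash
python3 -m crank '[[[-1,0,0,0.003,0,0,0],[-1,0,0,0.006,0,0,0],[-1,0,0,0.009,0,0,0],[-1,0,0,0.012,0,0,0],[-1,0,0,0.012,0,0,0]]]'
python3 - <<'E'
from h import *
rel(-.08,[-3,.7,-6])
E
```

```text
t: 8.38
tool_pos: [0.6422, 0.2431, 0.1138]
orientation: [-1.446, -2.158, -0.457]
force: [1.8, -8.2, 10.8]
opening: 0.0207
gripper_force: 50.0
tool in holder mm [-2.3529  1.899  -2.156 ] force [ 1.8053 -8.1594 10.7721] in holder [-0.5663  1.4263 13.5469] q [-0.0117  0.5879  1.2437  0.5566  1.5751 -0.4751]
shift [-0.0013  0.0024  0.0077] turn [0.0006 0.0001 0.0004] mm 4.078323922402845 deg 0.06429363766801471
```

```bash
python3 -m crank '[[[-1,0,0,0.002,0,0,0],[-1,0,0,0.004,0,0,0],[-1,0,0,0.004,0,0,0],[-1,0,0,0.004,0,0,0],[-1,0,0,0.004,0,0,0]]]'
python3 - <<'E'
from h import *
rel(-.08,[-3,.7,-6])
E
```

```text
t: 9.0
tool_pos: [0.6421, 0.2435, 0.1133]
orientation: [-1.447, -2.158, -0.458]
force: [0.3, -13.1, 16.0]
opening: 0.021
gripper_force: 50.0
tool in holder mm [-2.3422  1.823  -2.8072] force [  0.2652 -13.1396  16.0174] in holder [-0.8534  4.7412 20.1511] q [-0.0111  0.5874  1.2451  0.5566  1.5731 -0.4755]
shift [-0.0013  0.0022  0.0064] turn [0.001  0.0004 0.0006] mm 3.4478434465155714 deg 0.11050344583765155
```

It is on the rubber pads: force rises about 10 N/mm after the dip past the balls. Release, retreat and check.

```bash
python3 -m crank '[[[-1,0,0,-0.005,0,0,0],[0,0,0,-0.005,0,0,0],[0,0,0,-0.005,0,0,0],[0,0,0,-0.005,0,0,0],[0,0,0,-0.005,0,0,0]]]';python3 -m crank '[[[0,0,0,0,0,0,0],[0,0,0,-0.05,0,0,0],[0,0,0,-0.12,0,0,0],[0,0,0,-0.2,0,0,0],[0,0,0,-0.25,0,0,0]]]'
python3 - <<'E'
from h import *
s=read_state();im=read_camera("wrist");cv2.imwrite("pics/w4.png",im[:,:,::-1])
np.save("w4s.npy",np.r_[s["tool_pos"],s["orientation"]])
for c in("blue","yellow"): print(c,blobs(im,c,40))
rel(-.08,[0,0,125])
go([.52,-.2,.25],down(.9))
E
```

```text
t: 9.62
tool_pos: [0.6404, 0.244, 0.1116]
orientation: [-1.445, -2.155, -0.454]
force: [0.2, -0.1, -0.1]
opening: 0.0465
gripper_force: 0.0
t: 10.25
tool_pos: [0.6693, 0.1763, 0.2166]
orientation: [-1.446, -2.157, -0.457]
force: [-0.5, 0.3, -0.4]
opening: 0.0466
gripper_force: 0.0
blue [(np.float64(281.5), np.float64(120.5), 445), (np.float64(259.9), np.float64(152.3), 300), (np.float64(303.4), np.float64(152.3), 287), (np.float64(301.1), np.float64(240.5), 417), (np.float64(289.3), np.float64(267.6), 45)]
yellow [(np.float64(183.8), np.float64(120.5), 318), (np.float64(160.5), np.float64(151.5), 95), (np.float64(213.7), np.float64(146.6), 71), (np.float64(202.7), np.float64(154.5), 74), (np.float64(173.7), np.float64(243.5), 361), (np.float64(212.3), np.float64(242.0), 137), (np.float64(188.8), np.float64(271.2), 136)]
tool in holder mm [ -2.4848   1.4594 126.6881] force [ 0.2382 -0.3646  2.6942] in holder [ 1.195  -0.082   2.4523] q [-0.1021  0.5794  1.0578  0.5444  1.7845 -0.4499]
shift [0.005  0.0029 0.0034] turn [0.0022 0.001  0.0007] mm 3.339750282287736 deg 0.2255851499738112
shift [-0.4391 -0.5625 -0.3837] turn [-0.2032 -0.3516  0.6531] mm 405.11765884795045 deg 69.21475321598356
```

View pics/w4.png

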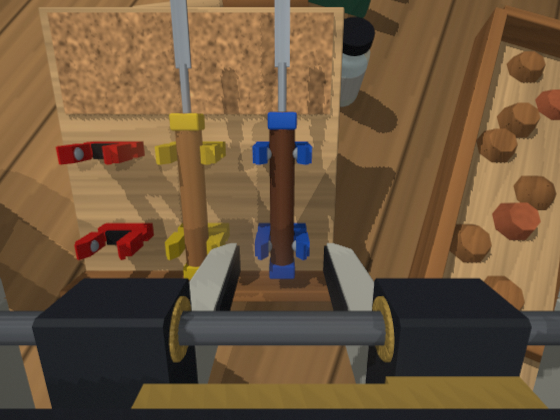

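Blue lies seated level with yellow: front collars at row 120 for both, saddles symmetric about the handle. On to the red gouge.

```bash
python3 -m crank '[[[0.5,-0.05,-0.07,-0.08,-0.04,-0.07,0.13],[0.6,-0.12,-0.17,-0.16,-0.08,-0.14,0.26],[0.6,-0.2,-0.27,-0.24,-0.12,-0.21,0.39],[0.6,-0.28,-0.37,-0.3,-0.16,-0.28,0.52],[0.6,-0.36,-0.46,-0.34,-0.203,-0.352,0.653]]]' 40
python3 - <<'E'
from h import *
go([.549,-.353,.12],down(.666))
E
```

```text
t: 10.92
tool_pos: [0.5606, -0.1088, 0.2529]
orientation: [-2.555, -1.614, -0.112]
force: [0.4, 0.0, 0.3]
opening: 0.0747
gripper_force: 0.0
shift [-0.48    0.2028  0.1955] turn [-0.0562 -0.0695  0.2929] mm 278.27656286782184 deg 27.55808718355333
```

```bash
python3 -m crank '[[[0.8,-0.48,0.203,0.195,-0.056,-0.07,0.293],[0.8,-0.48,0.203,0.195,-0.056,-0.07,0.293],[0.8,-0.48,0.203,0.195,-0.056,-0.07,0.293],[0.8,-0.48,0.203,0.195,-0.056,-0.07,0.293],[0.8,-0.48,0.203,0.195,-0.056,-0.07,0.293]]]'
python3 - <<'E'
from h import *
s=read_state();im=read_camera("wrist");cv2.imwrite("pics/w5.png",im[:,:,::-1]);C=cam("wrist",s)
print(s["tool_pos"],R.from_rotvec(s["orientation"]).as_matrix()[:,2])
b=[t for t in blobs(im,"red",60)];print(b,blobs(im,"red",8))
E
```

```text
t: 11.55
tool_pos: [0.549, -0.3523, 0.1153]
orientation: [-2.961, -1.03, 0.005]
force: [-0.4, 1.8, 0.4]
opening: 0.0836
gripper_force: 0.0
[ 0.549  -0.3523  0.1153] [-0.0052  0.0051 -1.    ]
[(np.float64(283.5), np.float64(125.4), 531), (np.float64(282.1), np.float64(283.0), 319)] [(np.float64(283.5), np.float64(125.4), 531), (np.float64(282.1), np.float64(283.0), 319)]
```

View pics/w5.png

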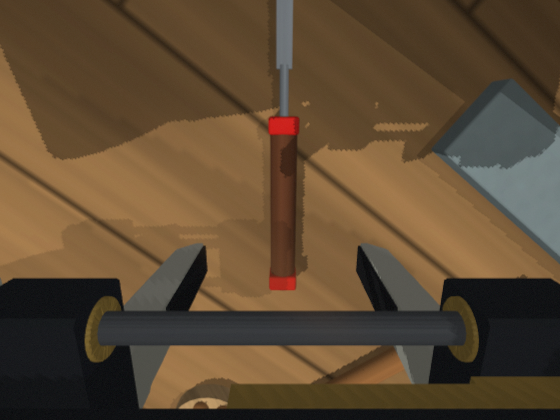

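Red handle is centred: collars at (283,125) and (282,283). The rosette at (195,405) and the spare gouge are behind, clear of the fingers.

Run:
```python
from h import *
s=read_state();C=cam("wrist",s)
p=back(C,[(282.1,283),(283.5,125.4)],.02);d=p[1]-p[0];y=np.arctan2(d[1],d[0]);print(p.mean(0),np.linalg.norm(d),y)
m=p.mean(0);go([m[0],m[1],.006],down(y))
```

```text
[ 0.5488 -0.3542  0.02  ] 0.13636495625076026 0.6599928224619562
shift [0.0015 0.0027 0.2159] turn [-0.0049  0.0013  0.0053] mm 107.97480543401461 deg 0.6603729982418489
```

```bash
python3 -m crank '[[[0.6,0.0015,0.0027,0.11,-0.003,0.001,0.005],[0.3,0.0015,0.0027,0.19,-0.003,0.001,0.005],[0.2,0.0015,0.0027,0.217,-0.003,0.001,0.005],[0,0.0015,0.0027,0.217,-0.003,0.001,0.005],[-1,0.0015,0.0027,0.217,-0.003,0.001,0.005]]]' 40;  python3 -m crank '[[[-1,0,0,0,0,0,0],[-1,0,0,0,0,0,0],[-1,0,0,0,0,0,0],[-1,0,0,0,0,0,0],[-1,0,0,0,0,0,0]]]' 50
```

```text
t: 12.22
tool_pos: [0.5536, -0.352, 0.0127]
orientation: [2.967, 1.022, 0.007]
force: [0.0, 0.0, 0.6]
opening: 0.0411
gripper_force: 0.0
t: 12.85
tool_pos: [0.5527, -0.3516, 0.0117]
orientation: [2.969, 1.022, 0.005]
force: [-0.5, 2.2, 6.4]
opening: 0.0204
gripper_force: 50.0
```

The grasp is 5 mm too shallow and 4.5 mm off centre along the handle. I'll regrasp.

```bash
python3 -m crank '[[[0,0,0,0,0,0,0],[0,0,0,0,0,0,0],[0,-0.009,0,0.006,0,0,0],[0,-0.009,0,0.011,0,0,0],[0,-0.009,0,0.011,0,0,0]]]' 50
python3 - <<'E'
from h import *
go([.5488,-.3542,.006],down(.66)); print(read_state()["force"])
E
```

```text
t: 13.48
tool_pos: [0.548, -0.3538, 0.0041]
orientation: [-2.97, -1.022, -0.002]
force: [-0.2, -0.5, 0.1]
opening: 0.0465
gripper_force: 0.0
shift [ 0.0007  0.0017 -0.0039] turn [-0.0001 -0.0011  0.0017] mm 2.1465089832613167 deg 0.18184661525343843
[-0.1531 -0.5213  0.0605]
```

```bash
python3 -m crank '[[[-1,0,0.001,-0.003,0,0,0],[-1,0,0.001,-0.003,0,0,0],[-1,0,0.001,-0.003,0,0,0],[-1,0,0.001,-0.003,0,0,0],[-1,0,0.001,-0.003,0,0,0]]]' 50; python3 -m crank '[[[-1,0,0,-0.1,0,0,0],[-1,0,0,-0.2,0,0,0],[-1,0,0,-0.3,0,0,0],[-1,0,0,-0.4,0,0,0],[-1,0,0,-0.45,0,0,0]]]'
python3 - <<'E'
from h import *
rel(.08,[-20,1.5,160])
E
```

```text
t: 14.1
tool_pos: [0.5489, -0.3544, 0.0064]
orientation: [2.97, 1.022, 0.004]
force: [0.6, -1.0, 0.9]
opening: 0.021
gripper_force: 50.0
t: 14.72
tool_pos: [0.5491, -0.3551, 0.235]
orientation: [2.967, 1.021, 0.007]
force: [0.7, 0.2, -1.9]
opening: 0.0208
gripper_force: 50.0
tool in holder mm [-357.2324  155.0175  394.2874] force [ 0.6687  0.1589 -1.9111] in holder [-1.1836 -0.6789 -1.5043] q [-0.6533  0.2644  1.307   0.0016  1.5647  0.2545]
shift [ 0.5176 -0.7077 -0.005 ] turn [ 0.2555  0.3326 -0.7973] mm 438.38786594431843 deg 81.07469700793949
```

```bash
python3 -m crank '[[[-1,0.06,-0.08,-0.02,0.03,0.04,-0.1],[-1,0.12,-0.17,-0.04,0.06,0.08,-0.2],[-1,0.18,-0.26,-0.05,0.095,0.125,-0.3],[-1,0.25,-0.35,-0.05,0.128,0.166,-0.4],[-1,0.31,-0.44,-0.05,0.16,0.208,-0.5]]]'
python3 - <<'E'
from h import *
rel(.08,[-20,1.5,145])
E
```

```text
t: 15.35
tool_pos: [0.5347, -0.0841, 0.2564]
orientation: [-2.073, -1.864, -0.317]
force: [0.2, -0.2, -2.4]
opening: 0.0211
gripper_force: 50.0
tool in holder mm [-135.092    65.5374  264.839 ] force [ 0.1982 -0.2188 -2.4249] in holder [-1.6183 -0.1004 -1.8271] q [-0.479   0.1325  1.4725  0.332   1.7696 -0.3452]
shift [ 0.2961 -0.0291  0.1957] turn [ 0.0926  0.1213 -0.2951] mm 178.0684332401326 deg 29.89792634210758
```

```bash
python3 -m crank '[[[-1,0.08,-0.01,0.02,0.03,0.04,-0.1],[-1,0.18,-0.02,0.06,0.06,0.08,-0.2],[-1,0.296,-0.029,0.12,0.093,0.121,-0.295],[-1,0.296,-0.029,0.196,0.093,0.121,-0.295],[-1,0.296,-0.029,0.196,0.093,0.121,-0.295]]]'
python3 - <<'E'
from h import *
rel(.08,[-1,1.5,33])
E
```

```text
t: 15.98
tool_pos: [0.531, 0.0908, 0.2206]
orientation: [-1.45, -2.15, -0.448]
force: [-0.3, 0.4, -1.5]
opening: 0.0208
gripper_force: 50.0
tool in holder mm [-21.9898   2.5851 141.904 ] force [-0.2924  0.4207 -1.4898] in holder [-0.4447  0.1108 -1.5072] q [-0.2575  0.2343  1.4939  0.4852  1.7902 -0.6261]
shift [0.0418 0.003  0.2178] turn [-0.0033 -0.0006 -0.0043] mm 110.91357948969433 deg 0.490806329406358
```

```bash
python3 -m crank '[[[-1,0.042,0.003,0.06,-0.003,0,-0.004],[-1,0.042,0.003,0.12,-0.003,0,-0.004],[-1,0.042,0.003,0.18,-0.003,0,-0.004],[-1,0.042,0.003,0.218,-0.003,0,-0.004],[-1,0.042,0.003,0.218,-0.003,0,-0.004]]]'
python3 - <<'E'
from h import *
s=read_state();im=read_camera("wrist");cv2.imwrite("pics/w6.png",im[:,:,::-1])
n,l,st,ce=cv2.connectedComponentsWithStats(mask(im,"red").astype(np.uint8));print([tuple(map(int,st[i])) for i in range(1,n) if st[i][4]>30])
rel(.08,[-1,1.5,15])
E
```

```text
t: 16.6
tool_pos: [0.5041, 0.1634, 0.1459]
orientation: [-1.449, -2.159, -0.46]
force: [-0.1, -0.6, -0.8]
opening: 0.0208
gripper_force: 50.0
[(255, 114, 53, 31, 1540), (235, 153, 25, 36, 657), (304, 153, 17, 36, 544), (261, 348, 42, 35, 713)]
tool in holder mm [-1.3902 -0.7053 37.4559] force [ 0.0532  0.7562 -1.2789] in holder [-0.177  -0.3362 -1.4374] q [-0.1512  0.201   1.6715  0.5158  1.6033 -0.6115]
shift [ 0.0009 -0.0047  0.0449] turn [0.0036 0.0015 0.0006] mm 22.567334146582592 deg 0.35437216705302466
```

```bash
python3 -m crank '[[[-1,0,-0.0045,0.01,0.003,0.001,0],[-1,0,-0.0045,0.02,0.003,0.001,0],[-1,0,-0.0045,0.03,0.003,0.001,0],[-1,0,-0.0045,0.038,0.003,0.001,0],[-1,0,-0.0045,0.042,0.003,0.001,0]]]'
python3 - <<'E'
from h import *
rel(.08,[-1,1.5,-2.5])
E
```

```text
t: 17.27
tool_pos: [0.4979, 0.1741, 0.1286]
orientation: [-1.446, -2.158, -0.456]
force: [0.1, 0.1, -0.9]
opening: 0.0202
gripper_force: 50.0
tool in holder mm [-1.2549  1.6184 15.1181] force [ 0.0891  0.1215 -0.9103] in holder [-0.4578 -0.1286 -0.7907] q [-0.1332  0.2085  1.6996  0.5199  1.5693 -0.6145]
shift [0.0005 0.0002 0.0352] turn [0.0001 0.0003 0.0008] mm 17.620304689202666 deg 0.07480638838715765
```

```bash
python3 -m crank '[[[-1,0,0,0.003,0,0,0],[-1,0,0,0.006,0,0,0],[-1,0,0,0.009,0,0,0],[-1,0,0,0.012,0,0,0],[-1,0,0,0.014,0,0,0]]]'
python3 - <<'E'
from h import *
rel(.08,[-1,1.5,-2.5])
E
```

```text
t: 17.9
tool_pos: [0.4979, 0.1761, 0.1253]
orientation: [-1.447, -2.161, -0.458]
force: [-2.7, -14.5, 16.3]
opening: 0.0207
gripper_force: 50.0
tool in holder mm [-1.6492  0.8217 11.3608] force [ -2.6685 -14.4676  16.3129] in holder [-0.7783  7.9594 20.4594] q [-0.1293  0.2089  1.7047  0.5204  1.5594 -0.615 ]
shift [ 0.0014 -0.0014  0.0277] turn [0.0016 0.002  0.0014] mm 13.8925205214479 deg 0.26088485166352804
```

```bash
python3 -m crank '[[[-1,0,-0.002,0,0,0,0],[-1,0,-0.004,0.001,0,0,0],[-1,0,-0.004,0.003,0,0,0],[-1,0,-0.004,0.005,0,0,0],[-1,0,-0.004,0.007,0,0,0]]]'
python3 - <<'E'
from h import *
rel(.08,[-1,1.5,-2.5])
E
```

```text
t: 18.52
tool_pos: [0.4968, 0.1772, 0.1233]
orientation: [-1.449, -2.163, -0.461]
force: [2.5, -10.5, 13.6]
opening: 0.0205
gripper_force: 50.0
tool in holder mm [-1.6807  1.3938  8.9075] force [  2.4564 -10.5292  13.5941] in holder [-0.9461  1.7233 17.2578] q [-0.1282  0.2052  1.7125  0.5217  1.552  -0.617 ]
shift [ 0.0015 -0.0003  0.0228] turn [0.0036 0.0027 0.0019] mm 11.428238953311395 deg 0.4418406635359
```

```bash
python3 -m crank '[[[-1,0,-0.001,0.002,0,0,0],[-1,0,-0.001,0.004,0,0,0],[-1,0,-0.001,0.006,0,0,0],[-1,0,-0.001,0.008,0,0,0],[-1,0,-0.001,0.01,0,0,0]]]'
python3 - <<'E'
from h import *
rel(.08,[-1,1.5,-2.5])
E
```

```text
t: 19.15
tool_pos: [0.4941, 0.1813, 0.117]
orientation: [-1.448, -2.16, -0.461]
force: [6.7, 2.5, -1.7]
opening: 0.021
gripper_force: 50.0
tool in holder mm [-1.3124  2.3456  0.9916] force [ 6.6573  2.5065 -1.6936] in holder [-1.1414 -7.1106 -1.2683] q [-0.1224  0.2086  1.7223  0.525   1.5405 -0.6179]
shift [0.0006 0.0017 0.007 ] turn [0.0027 0.0011 0.0013] mm 3.606101117982522 deg 0.2878184996066779
```

Past the balls. Now press down onto the pads.

```bash
python3 -m crank '[[[-1,0,0.002,0.002,0,0,0],[-1,0,0.002,0.005,0,0,0],[-1,0,0.002,0.008,0,0,0],[-1,0,0.002,0.01,0,0,0],[-1,0,0.002,0.01,0,0,0]]]'
python3 - <<'E'
from h import *
rel(.08,[-1,1.5,-2.5])
E
```

```text
t: 19.77
tool_pos: [0.494, 0.1832, 0.1143]
orientation: [-1.447, -2.161, -0.459]
force: [0.7, -10.8, 14.7]
opening: 0.0208
gripper_force: 50.0
tool in holder mm [-1.3807  1.7824 -2.2513] force [  0.7106 -10.7779  14.7485] in holder [ 0.0702  3.4329 17.9554] q [-0.1184  0.2117  1.7237  0.525   1.5349 -0.6174]
shift [0.0008 0.0006 0.0005] turn [0.0021 0.0017 0.0016] mm 0.535286353811207 deg 0.2844319372540529
```

```bash
python3 -m crank '[[[-1,0,0,-0.005,0,0,0],[0,0,0,-0.005,0,0,0],[0,0,0,-0.005,0,0,0],[0,0,0,-0.005,0,0,0],[0,0,0,-0.005,0,0,0]]]';python3 -m crank '[[[0,0,0,0,0,0,0],[0,0,0,-0.06,0,0,0],[0,0,0,-0.14,0,0,0],[0,0,0,-0.22,0,0,0],[0,0,0,-0.3,0,0,0]]]'; python3 -m crank '[[[0,-0.05,0,-0.03,0,0,0],[0,-0.1,0,-0.06,0,0,0],[0,-0.1,0,-0.06,0,0,0],[0,-0.1,0,-0.06,0,0,0],[0,-0.1,0,-0.06,0,0,0]]]'
python3 - <<'E'
from h import *
s=read_state();im=read_camera("wrist");im2=read_camera("top");im3=read_camera("scene")
cv2.imwrite("pics/w7.png",np.vstack([np.hstack([im[:300],]),cv2.resize(im3[120:270,220:500],(560,300))])[:,:,::-1])
C=cam("wrist",s);v=np.load("rack.npy");A=holder_axes(v[3])
for c,y0 in(("red",.08),("yellow",0),("blue",-.08)):
    print(c,blobs(im,c,40),"pred collars",proj(C,v[:3]+np.array([[x,y0+.0018,.0155] for x in(.068,-.068)])@A.T).round(1).tolist())
E
```

```text
t: 20.4
tool_pos: [0.4924, 0.1831, 0.1138]
orientation: [-1.446, -2.158, -0.456]
force: [0.2, 0.2, -0.4]
opening: 0.046
gripper_force: 0.0
t: 21.02
tool_pos: [0.5254, 0.1027, 0.2381]
orientation: [-1.446, -2.158, -0.457]
force: [0.3, 0.9, 0.1]
opening: 0.0463
gripper_force: 0.0
t: 21.65
tool_pos: [0.5471, 0.0504, 0.2331]
orientation: [-1.445, -2.159, -0.457]
force: [-1.6, -0.1, 0.1]
opening: 0.0465
gripper_force: 0.0
red [(np.float64(282.6), np.float64(67.0), 363), (np.float64(263.2), np.float64(96.7), 177), (np.float64(301.8), np.float64(96.9), 180), (np.float64(264.8), np.float64(180.0), 234), (np.float64(300.2), np.float64(180.2), 231), (np.float64(282.7), np.float64(206.6), 275)] pred collars [[282.4, 67.8], [282.2, 207.8]]
yellow [(np.float64(366.5), np.float64(67.6), 432), (np.float64(344.3), np.float64(97.5), 318), (np.float64(385.1), np.float64(96.8), 243), (np.float64(340.2), np.float64(179.8), 351), (np.float64(377.2), np.float64(181.7), 265), (np.float64(357.4), np.float64(207.0), 302)] pred collars [[368.2, 67.9], [358.5, 207.9]]
blue [(np.float64(449.3), np.float64(67.1), 485), (np.float64(423.2), np.float64(97.9), 472), (np.float64(470.5), np.float64(97.2), 218), (np.float64(413.9), np.float64(179.3), 493), (np.float64(456.5), np.float64(182.7), 226), (np.float64(430.5), np.float64(205.6), 349)] pred collars [[453.9, 67.9], [434.7, 207.9]]
```

View pics/w7.png

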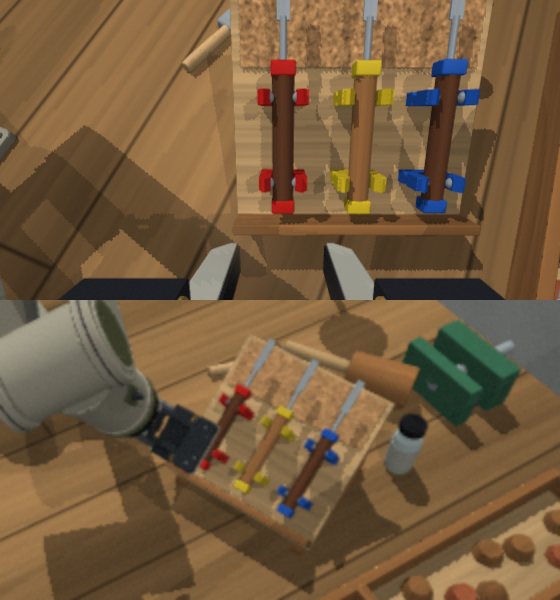

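The final view shows all three gouges side by side: front collars at rows 67, 68 and 67, rear collars at rows 207, 207 and 206. Spacing is even and the gripper is clear.

```bash
python3 -c "
from plant import *
print(close_job())"
```

```text
the job is handed in; nothing more can be done
None
```

The red and blue gouges are pressed into their own holders with blades up the slope; force readings and the last pictures show both past the balls and level with the yellow one. I handed the job in at about 22 s, and it returned no verdict.

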